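# Shut and pin the clamshell test jig

## Task

A display board lies in the nest of the hinged test jig. First swing the jig's open lid down onto the board; only then take the locking pin out of its stand, put it through the hole in the lid into the hole in the base, and press the pin down until its collar sits on the lid and the lid is fully shut against the springs under the board. Finish holding: the lid springs ajar when let go, so end the job while still gripping the pin and pressing it down; leave the board in its nest and the other things on the bench where they are.

Things in the scene. Friction and masses are not known exactly. Their poses are not given: they have to be found in the camera images.
- jig: Clamshell test jig, fixed to the bench: grey block 160 x 150 mm, 40 mm high, with a hinged aluminium lid. Origin: on the underside (bench level), x axis points from the front edge (the pin hole) to the hinge, y along the hinge, z up. The base reaches from x = -75 to +85 mm (a plug socket to +96 mm) and y = -75 to +75 mm. The base itself stays put.
- lid (a joint): Lid angle, rad: 0 fully shut (hard stop), growing as the front edge swings up towards the hinge side; starts at 1.1 to 1.5, nearly upright. Stiff hinge (0.1 N m): the 0.2 kg lid stays where it starts, sinks slowly from below about 0.6, and rests ajar at about 0.11 on the sprung board. Shutting it takes 3 N (first) to 8 N (fully) downward at its hole; 15 to 20 N there presses it safely on the stop.
- lid_hinge (a point): Point on the lid's hinge axis at mid-width (y = 0), 46 mm above the bench, at x = +75 mm in the jig's frame. The lid is a flat aluminium plate 12 mm thick (its middle plane goes through the hinge axis), 130 mm wide along the hinge, reaching from 11 to 148 mm from the hinge. Its outer face (up when shut) can be pushed anywhere; two ribs 3 mm high near its sides are only for looks.
- lid_hole (a point): Centre of the 15 mm through-hole in the lid, at its outer face; 125 mm from the hinge, mid-width. With the lid shut it is 52 mm above the bench, right above the base hole.
- base_hole (a point): Centre of the mouth of the 14 mm hole in the jig's base (28 mm deep), 40 mm above the bench, at x = -50 mm, y = 0 in the jig's frame. Hole axis upright.
- nest (a point): Centre of the jig's sprung nest plate, top face, 36 mm above the bench, at x = +10 mm, y = 0 in the jig's frame. The plate gives 6 mm downward when the lid is shut.
- board: Green display board 49 x 94 x 6 mm lying in the jig's nest pocket, long side along the jig's y. Origin: centre of its underside.
- pin: Locking pin standing upright in its stand. From the tip up: steel shank 12 mm diameter and 36 mm long with a tapered tip, steel collar 28 mm diameter and 6 mm thick, black round grip 22 mm diameter and 40 mm tall (82 mm in all, 0.1 kg). Origin: at the tip; z axis along the pin up to the grip. In the stand the collar rests on the stand's top, 45 mm above the bench, so the grip spans 51 to 91 mm above the bench.
- pin_tip (a point): The lower end (tip) of the locking pin's shank. With the pin fully home in the shut jig it is 16 mm above the bench.
- pin_stand: Aluminium block 52 x 52 x 45 mm on a foot flange 84 x 52 x 6 mm, fixed to the bench, with a 14 mm hole (38 mm deep) for the pin. Origin: centre of its underside.
- flux_bottle: Bystander: small yellow bottle with a spout, 38 mm diameter, 99 mm tall, upright. Origin: underside.
- marker: Bystander: black marker pen, 136 mm long, 13 mm thick, lying.
- spare_board: Bystander: a second display board 49 x 94 x 6 mm lying on the bench.
Things that resemble listed ones, but are neither listed nor needed, are in the scene too. There is more than one size of the jig; the one meant has the size given above. What is shaped like the board but pink is not meant.

How it is judged (in metres and radians):
On the way, in this order (a step that is already met when the one before it is completed fails the run):
1. the lid is swung down onto the board (value of joint lid below 0.2 rad), for 0.2 s.
2. the pin is drawn out of its stand (height (world z) of pin_tip above 0.05 m), for 0.1 s.
3. the pin's tip is in the base hole, through the lid (horizontal distance between pin_tip and base_hole below 0.004 m and z of pin_tip in the frame of jig below 0.032 m), for 0.1 s.
At the end, for the whole second after the job is handed in: Lid below 0.025 rad; pin upright (0.12 rad) through the lid in the base hole, tip within 4 mm of the hole's axis and under 21 mm above the bench; pin presses the jig with over 3 N; fingers on the pin with over 2 N; board within 6 mm of its nest (value of joint lid below 0.025 rad and horizontal distance between pin_tip and base_hole below 0.004 m and z of pin_tip in the frame of jig below 0.021 m and angle between the z axis of pin and the z axis of jig, either way round below 0.12 rad and contact force between pin and jig above 3 N and contact force between the fingers and pin above 2 N and horizontal distance between board and nest below 0.006 m); the arm keeps its last pose, push and grip.
It fails at once if a bystander was knocked away (more than 40 mm) (distance of any of flux_bottle, marker, spare_board from where it was at the start of the episode above 0.04 m).
It fails at once if the board was thrown out of its nest (horizontal distance between board and nest above 0.03 m).
It also fails if it takes over 58 s, if anything falls off the work surface, if the arm or the gripper's body presses on something with over 40 N, if the wrist force passes 120 N, or if a joint passes its speed limit or range.

## Robot

A 7-joint arm with a two-finger parallel gripper is mounted at the origin on a cart in front of the work surface, level with it; the furniture and walls round the work are solid. World frame = base frame: x ahead of the robot, y to its left, z up, the work surface at z = 0. Lengths are in mm, angles in rad, forces in N, time in s.
With the tool pointing down it reaches from about 350 to 900 mm from the base axis. Payload 8.1 kg.
Tool frame: the origin (TCP) lies at the very end of the fingers, on their centre line; the grasp point (between the pads) lies 19 mm behind it; z points along the fingers, y is the line along which they close (so a half turn about z gives the same grasp; the last joint's range is limited). The gripper opens to 85 mm and grips with 20 to 120 N. Pads are 22 mm wide; open, the fingers measure 114 mm over their backs; the gripper's body (76 mm by 85 mm) begins 54 mm behind the grasp point. The pads swing forward as they close: fully open they stand 13 mm farther back than shut.
Start: joints at [-1.338, 0.434, 0.025, 1.573, -0.012, 1.134, -0.075], TCP at [205.98, 590.096, 231.323] pointing down, gripper open.
Joint ranges: [-2.62, 2.62], [-0.44, 2.09], [-1.27, 1.32], [0.08, 2.57], [-1.32, 4.46], [0.12, 2], [-2.74, 2.74]. Speed limits (rad/s): [2.22, 2.22, 3.01, 3.01, 3.14, 3.14, 3.14].

## Interface

Orientations are given as a 3x3 rotation matrix whose columns are the frame's x, y, z axes.
In Python, from station import arm, eyes gives the robot as it stands.
- The arm moves only by the tool arm_command, never from a script. Its argument "deltas" is a list of rows, each a list of 7 numbers: the opening in per cent of the stroke, from 0 (shut) to 100 (fully open), then the shift along the tool's x, y, z in mm, then the turn, a rotation vector about the tool's x, y, z in degrees. In form: [[claw, x, y, z, wx, wy, wz], ...]. A call has 1 to 10 rows; each row shifts and turns the commanded pose from where the row before left it, along the tool's axes as they then stand; what a row does not reach is not made up. A row lasts 1/10 s, in which the tool goes at most 50 mm and 8.59 degrees, less where a joint would pass 70% of its speed; a pose out of reach is approached as far as the arm can. A call is refused whole if a number of a shift passes 50 or a number of a turn 8.59, either way. A call with a gripper value outside its range is refused whole. The fingers move at their own pace and stop on an object; "force" is the grip in N (left out, the last holds). Time passes only in rows, so rows that do not move let the fingers close. It gives the time, the measured TCP pose, the force, the opening and the grip force at its end, in the units of the state.
- arm.get_obs(): the state, without advancing time (a new reading comes with each control period).
- eyes.snapshot(name): name is "side" or "top" or "wrist"; returns a dict with "color" (400x640x3 uint8, blue, green, red), "K" (3x3 intrinsics, pixels), "R" (3x3) and "t" (3): a world point X has camera coordinates R X + t. Camera axes: x right, y down, z forward; pixel columns grow to the right and rows downward; lengths in mm; the calibration is good to about 2 mm. The wrist camera is an equidistant fisheye: a pixel r from the principal point sees the ray r / f radians off the axis. A picture is of the moment at which its call begins. There is no depth.
- arm.finish_job(): hands the job in; it is judged then, once.
The state is a dict: "t": time; "joint_positions": joint angles; "qvel": joint speeds; "joint_efforts": joint torques, N m; "tcp_pos": TCP position; "eef_rot": TCP orientation; "wrist_force": force on the tool from outside, world axes, zero at the start; "torque": the same for the moment, N m; "opening": opening from 0.0 (shut) to 1.0 (fully open); "grasp_force": force on a finger pad.
Only numpy, scipy, OpenCV 4.12 (cv2) and the standard library are available. Lean on these libraries where they do the work, as an engineer would, in place of code of your own. Each camera call takes 0.05 s, during which the arm holds its last target. There are 200 camera calls.

## Working session

There is one attempt and no reset: what is moved stays moved. The work goes in short steps, Python scripts to look and compute and a tool call to move; the robot and the scene stay as the last step left them, time stands still between calls to the robot, and variables do not carry over. Pictures are saved under pics/ and viewed, at most 10 in all, crops included, and the job is handed in when it is done.

Besides the shell and the picture viewer there is one more tool, called after ">>>" by a JSON object that holds its "op" and its "data". arm_command: Moves the arm, as the interface text tells. Its arguments: {"type":"object","properties":{"deltas":{"type":"array","items":{"type":"array","items":{"type":"number"}}},"force":{"type":"number"}},"required":["deltas"]}

```bash
mkdir -p pics; python3 - <<'E'
from station import arm, eyes
import cv2, json, numpy as np
o=arm.get_obs(); print(o['t'],o['tcp_pos'],np.round(o['eef_rot'],3).tolist(),o['wrist_force'])
for n in ("side","top"):
    s=eyes.snapshot(n); cv2.imwrite(f"pics/{n}0.png",s["color"])
    print(n,np.round(s["K"],1).tolist(),np.round(s["R"],3).tolist(),np.round(s["t"],1).tolist())
    np.savez(f"{n}0.npz",**{k:s[k] for k in("K","R","t")})
E
```

```text
0.0 [205.83667146 589.57821444 230.53107813] [[-0.944, 0.33, -0.0], [0.33, 0.944, -0.002], [-0.0, -0.002, -1.0]] [-0.0072215   0.13996057 -0.23270836]
side [[478.4, 0.0, 321.5], [0.0, 478.4, 205.8], [0.0, 0.0, 1.0]] [[0.999, -0.041, -0.02], [-0.034, -0.363, -0.931], [0.031, 0.931, -0.364]] [-510.0, 73.6, 1041.7]
top [[466.0, 0.0, 319.1], [0.0, 466.0, 203.8], [0.0, 0.0, 1.0]] [[-0.03, -0.999, 0.027], [-0.998, 0.028, -0.064], [0.063, -0.029, -0.998]] [-35.3, 507.6, 1132.8]
```

View pics/side0.png

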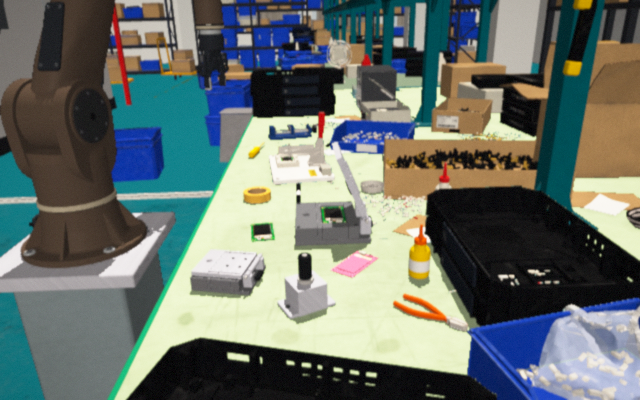

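View pics/top0.png

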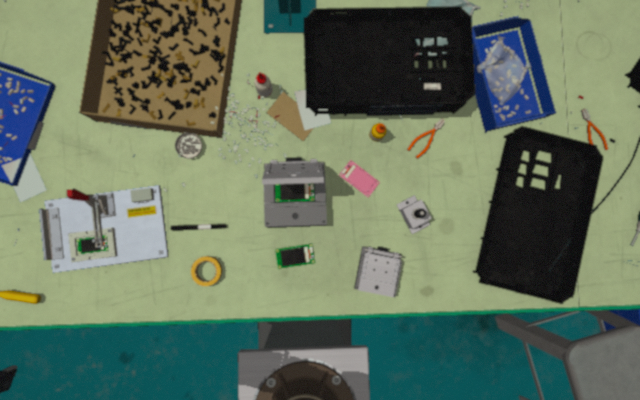

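The side view shows the open jig at about (332,215), the pin in its stand at (305,280), the flux bottle at (419,260), the small decoy jig at (228,272) and the pink board at (355,263). In the top view the jig is at (295,193) with its hinge towards the top of the image (+x), its hole at (295,216) and the pin at (421,213). I'll zoom in next.

```bash
python3 - <<'E'
import cv2, numpy as np
a=cv2.imread("pics/top0.png")[150:250,255:445]; b=cv2.imread("pics/side0.png")[130:320,270:390]
a=cv2.resize(a,None,fx=4.2,fy=4.2,interpolation=cv2.INTER_CUBIC)[:, :798]
cv2.imwrite("pics/topz.png",a)
cv2.imwrite("pics/sidez.png",cv2.resize(b,None,fx=3.1,fy=3.1,interpolation=cv2.INTER_CUBIC))
E
```

```text
(no output)
```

View pics/topz.png

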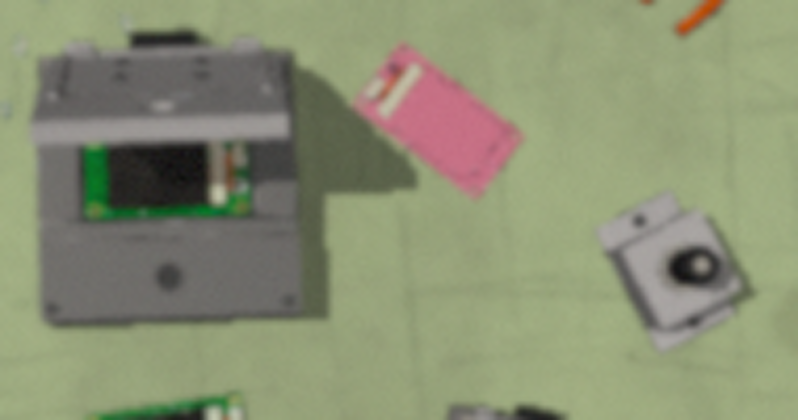

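View pics/sidez.png

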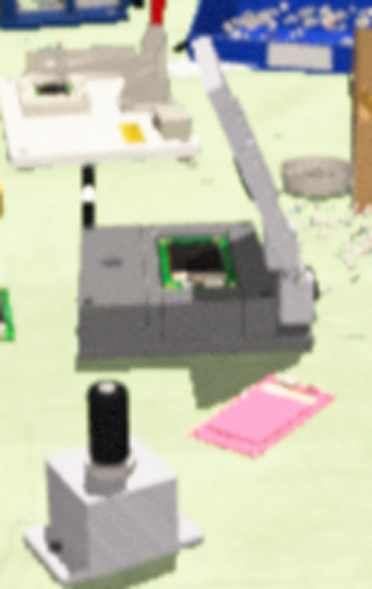

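Top zoom: base hole at (168,277), front corners at (42,322) and (298,316), lid free edge running from (35,130) to (290,130), pin top at (697,263). Side zoom: base hole at (112,262), lid tip at (205,45), pin top at (108,390), grip base and collar at (108,465).

```bash
cat > h.py <<'E'
import numpy as np
from station import arm, eyes
C={n:dict(np.load(f"{n}0.npz")) for n in("side","top")}
def plane(n,u,v,z):
    c=C[n]; d=c["R"].T@np.linalg.solve(c["K"],[u,v,1]); o=-c["R"].T@c["t"]
    return o+d*(z-o[2])/d[2]
def proj(n,X):
    c=C[n]; p=c["K"]@(c["R"]@np.array(X,float)+c["t"]); return p[:2]/p[2]
def tri(p):
    A=[];b=[]
    for n,uv in p.items():
        c=C[n];d=c["R"].T@np.linalg.solve(c["K"],[*uv,1]);d/=np.linalg.norm(d);o=-c["R"].T@c["t"]
        P=np.eye(3)-np.outer(d,d);A.append(P);b.append(P@o)
    return np.linalg.lstsq(np.vstack(A),np.hstack(b),rcond=None)[0]
T=lambda x,y:((x+.5)/4.2-.5+255,(y+.5)/4.2-.5+150)
S=lambda x,y:((x+.5)/3.1-.5+270,(y+.5)/3.1-.5+130)
E
python3 - <<'E'
from h import *
np.set_printoptions(precision=1,suppress=True)
print("hole",plane("top",*T(168,277),40),plane("side",*S(112,262),40),tri({"top":T(168,277),"side":S(112,262)}))
print("pin top",plane("top",*T(699,263),91),tri({"top":T(699,263),"side":S(108,387)}))
print("frontL/R",plane("top",*T(42,320),40),plane("top",*T(298,315),40),plane("top",*T(38,58),40),plane("top",*T(293,54),40))
print("stand foot corners",[plane("top",*T(*p),z) for p,z in [((668,192),6),((600,230),6),((663,350),6),((735,310),6),]], "blk top",[plane("top",*T(*p),45) for p in [(612,247),(688,210),(745,288),(658,332)]])
print("lid edge L,R inner/outer", [plane("top",*T(*p),180) for p in [(35,135),(290,135)]], [plane("side",*S(*p),180) for p in[(195,42),(212,38)]])
print("lid tip at z from side with y~", tri({"top":T(291,130),"side":S(205,60)}))
print("flux",plane("top",378.5,129,99),"spare",plane("top",295,257,6),"marker",plane("top",199,227,6),"decoy",plane("top",380,271,40))
E
```

```text
hole [478.2  10.4  40. ] [477.1   5.4  40. ] [477.7  10.4  38. ]
pin top [ 475.5 -283.7   91. ] [ 474.6 -284.1   89.7]
frontL/R [455.7  83.   40. ] [454.3 -63.6  40. ] [606.7  81.9  40. ] [605.2 -65.3  40. ]
stand foot corners [array([ 521.7, -288.2,    6. ]), array([ 500.1, -246.5,    6. ]), array([ 427.7, -281.1,    6. ]), array([ 450.2, -325.2,    6. ])] blk top [array([ 487.9, -245.3,   45. ]), array([ 508. , -290.2,   45. ]), array([ 462.1, -321.2,   45. ]), array([ 438.3, -269.8,   45. ])]
lid edge L,R inner/outer [array([546.1,  72. , 180. ]), array([542.6, -56.4, 180. ])] [array([541.7,  73. , 180. ]), array([554.6,  83.4, 180. ])]
lid tip at z from side with y~ [541.5 -56.1 200.5]
flux [ 671.3 -190.9   99. ] spare [377.3  13.    6. ] marker [458.2 247.2   6. ] decoy [ 339.1 -191.    40. ]
```

Checks: the hole triangulates to z = 38 (should be 40), the base measures 147 mm wide (should be 150), and the pin top to z = 89.7 (should be 91). So the jig hole is at about (478.5,10), the hinge at (603.5,10), the lid at about 1.15 rad and the pin at (475,-284). Next I align the tool with the world axes, close the fingers and travel above and behind the lid.

>>> {"op": "arm_command", "data": {"deltas": [[0,0,0,-10,0,0,-6.4],[0,0,0,-20,0,0,-6.5],[0,0,0,-10,0,0,-6.4],[0,-20,-30,0,0,0,0],[0,-28,-40,0,0,0,0],[0,-28,-40,0,0,0,0],[0,-28,-40,0,0,0,0],[0,-28,-40,0,0,0,0],[0,-28,-40,0,0,0,0],[0,-28,-40,0,0,0,0]]}}

```text
t: 1.1
tcp_pos: [394.9, 318.3, 271.2]
eef_rot: [[-1.0, -0.001, -0.0], [-0.001, 1.0, -0.0], [0.0, -0.0, -1.0]]
wrist_force: [0.8, -0.0, -0.5]
opening: 0.001
grasp_force: 0.0
```

>>> {"op": "arm_command", "data": {"deltas": [[0,-28,-40,0,0,0,0],[0,-28,-40,0,0,0,0],[0,-28,-40,0,0,0,0],[0,-28,-40,0,0,0,0],[0,-28,-40,0,0,0,0],[0,-28,-40,0,0,0,0],[0,-28,-40,0,0,0,0],[0,-10,-20,0,0,0,0],[0,0,0,0,0,0,0],[0,0,0,0,0,0,0]]}}

```text
t: 2.1
tcp_pos: [600.2, 20.5, 270.7]
eef_rot: [[-1.0, -0.0, -0.001], [-0.0, 1.0, 0.0], [0.001, 0.0, -1.0]]
wrist_force: [-0.1, -0.0, 0.7]
opening: 0.001
grasp_force: 0.0
```

>>> {"op": "arm_command", "data": {"deltas": [[0,-5,-5,30,0,0,0],[0,0,-5,30,0,0,0],[0,0,0,30,0,0,0],[0,0,0,30,0,0,0],[0,10,0,0,0,0,0],[0,10,0,0,0,0,0],[0,10,0,0,0,0,0],[0,8,0,4,0,0,0],[0,8,0,4,0,0,0],[0,8,0,4,0,0,0]]}}

```text
t: 3.1
tcp_pos: [551.2, 10.6, 139.7]
eef_rot: [[-1.0, -0.001, 0.001], [-0.001, 1.0, 0.0], [-0.001, 0.0, -1.0]]
wrist_force: [-0.3, 0.1, -1.0]
opening: -0.003
grasp_force: 0.2
```

>>> {"op": "arm_command", "data": {"deltas": [[0,7,0,6,0,0,0],[0,7,0,6,0,0,0],[0,7,0,7,0,0,0],[0,5,0,8,0,0,0],[0,5,0,8,0,0,0],[0,5,0,8,0,0,0],[0,3,0,8,0,0,0],[0,3,0,8,0,0,0],[0,3,0,8,0,0,0],[0,0,0,0,0,0,0]]}}

```text
t: 4.1
tcp_pos: [505.4, 10.3, 71.1]
eef_rot: [[-1.0, -0.001, -0.002], [-0.001, 1.0, -0.0], [0.002, -0.0, -1.0]]
wrist_force: [0.4, -0.4, 1.1]
opening: 0.001
grasp_force: 0.0
```

```bash
python3 - <<'E'
from station import eyes
import cv2
s=eyes.snapshot("side"); cv2.imwrite("pics/side1.png",cv2.resize(s["color"][130:320,270:390],None,fx=3.1,fy=3.1,interpolation=cv2.INTER_CUBIC))
E
```

```text
(no output)
```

View pics/side1.png

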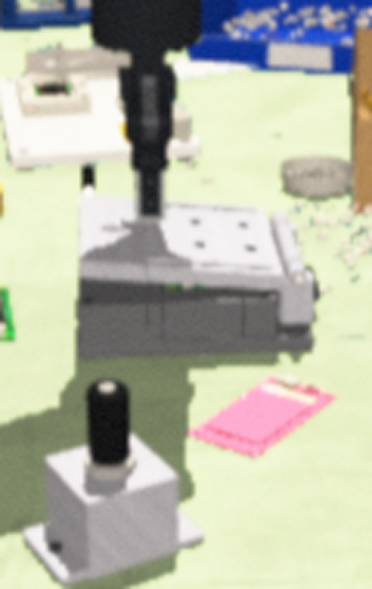

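The lid is down under the fingertips: its front edge runs from (80,205) to (80,285), slightly ajar. I push it about 8 mm further and hold, then rise and go above the pin with the gripper open.

>>> {"op": "arm_command", "data": {"deltas": [[0,0,0,4,0,0,0],[0,0,0,4,0,0,0],[0,0,0,2,0,0,0],[0,0,0,0,0,0,0],[0,0,0,0,0,0,0],[0,0,0,0,0,0,0]]}}

```text
t: 4.75
tcp_pos: [506.8, 10.4, 62.5]
eef_rot: [[-1.0, -0.001, 0.0], [-0.001, 1.0, 0.0], [-0.0, 0.0, -1.0]]
wrist_force: [1.0, -1.1, 0.3]
opening: 0.002
grasp_force: 0.5
```

>>> {"op": "arm_command", "data": {"deltas": [[0,0,0,-15,0,0,0],[0,0,0,-25,0,0,0],[100,0,-30,-30,0,0,0],[100,4,-40,-25,0,0,0],[100,4,-40,0,0,0,0],[100,4,-40,0,0,0,0],[100,4,-40,0,0,0,0],[100,4,-40,0,0,0,0],[100,5,-40,0,0,0,0],[100,5,-24,0,0,0,0]]}}

```text
t: 5.75
tcp_pos: [475.7, -287.2, 157.5]
eef_rot: [[-1.0, 0.002, 0.0], [0.002, 1.0, -0.001], [-0.0, -0.001, -1.0]]
wrist_force: [-0.3, 0.8, 1.0]
opening: 1.002
grasp_force: 0.0
```

>>> {"op": "arm_command", "data": {"deltas": [[100,0,0,0,0,0,0],[100,0,0,0,0,0,0],[100,0,0,0,0,0,0]]}}

```text
t: 6.05
tcp_pos: [477.1, -282.2, 157.1]
eef_rot: [[-1.0, -0.003, -0.0], [-0.003, 1.0, 0.001], [0.0, 0.001, -1.0]]
wrist_force: [0.8, -0.4, 0.8]
opening: 1.001
grasp_force: 0.0
```

```bash
python3 - <<'E'
from station import eyes
import cv2,numpy as np
s=eyes.snapshot("wrist"); cv2.imwrite("pics/w1.png",s["color"]); np.savez("w1.npz",**s)
print(s["K"],s["R"],s["t"])
a=eyes.snapshot("top")["color"]; cv2.imwrite("pics/top1.png",cv2.resize(a[150:250,255:445],None,fx=4.2,fy=4.2,interpolation=cv2.INTER_CUBIC))
E
```

```text
[[309.70691629   0.         314.53138948]
 [  0.         309.70691629 195.55873004]
 [  0.           0.           1.        ]] [[-0.00276028  0.99999561  0.00108148]
 [ 0.94726839  0.00226819  0.32043323]
 [ 0.32042936  0.00190894 -0.94727049]] [ 283.26108048 -469.93493915  157.92357299]
```

View pics/w1.png

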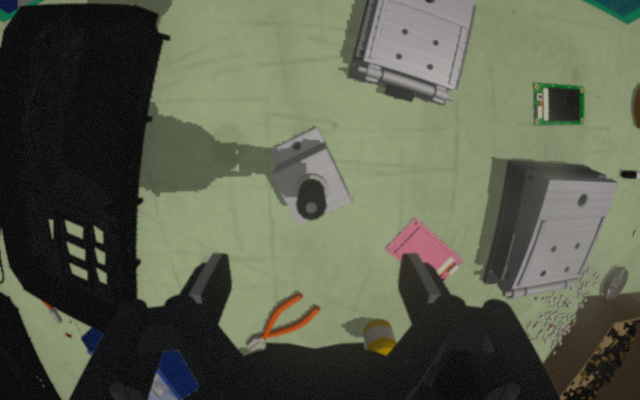

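View pics/top1.png

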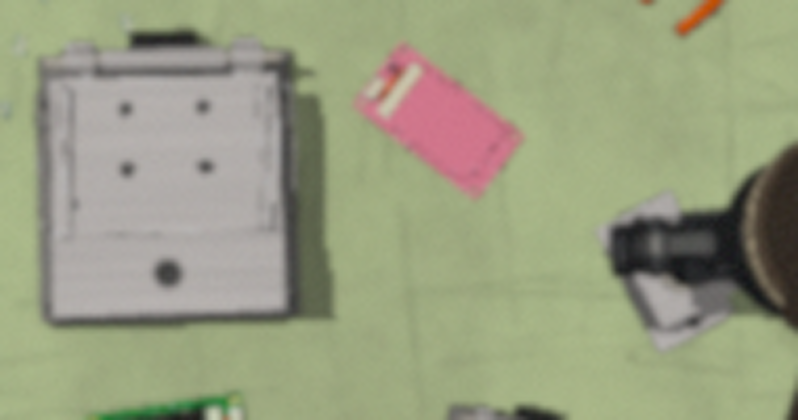

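The wrist view shows the pin's grip top at (311,206) and the lid hole at (583,200). The top view shows the lid down with its hole at zoom (168,272).

```bash
python3 - <<'E'
from h import *
import cv2
np.set_printoptions(precision=1,suppress=True)
w=np.load("w1.npz"); K,R,t=w["K"],w["R"],w["t"]
def wp(u,v,z):
    a=np.array([[[u,v]]],float); x,y=cv2.fisheye.undistortPoints(a,K,np.zeros(4))[0,0]
    d=R.T@[x,y,1]; o=-R.T@t; return o+d*(z-o[2])/d[2]
print("pin",wp(311,206,91),"collar/stand",wp(311,183,48))
print("lidhole",wp(583,200,65.7),plane("top",*T(168,272),65.7))
g=cv2.cvtColor(w["color"],cv2.COLOR_BGR2GRAY)
c=g[185:225,290:335].astype(float); m=(c<60); n,l,st,ce=cv2.connectedComponentsWithStats(m.astype(np.uint8))
print([(s,q+[290,185]) for s,q in zip(st,ce)][1:])
print("cam",-R.T@t); o=arm.get_obs(); print(o['tcp_pos'],o['joint_positions'])
E
```

```text
pin [ 473.9 -284.6   91. ] collar/stand [ 469.3 -285.    48. ]
lidhole [479.   11.5  65.7] [480.    9.7  65.7]
[(array([  7,   0,  28,  34, 683], dtype=int32), array([310.9, 199.5]))]
cam [ 395.3 -282.5  299.9]
[ 477.3 -282.2  157.3] [ 0.2  0.4  0.3  1.9 -0.2  0.9  2.2]
```

>>> {"op": "arm_command", "data": {"deltas": [[100,3,-2,20,0,0,0],[100,0,0,25,0,0,0],[100,0,0,25,0,0,0],[100,0,0,20,0,0,0],[100,0,0,11,0,0,0],[100,0,0,0,0,0,0],[100,0,0,0,0,0,0]]}}

```text
t: 6.85
tcp_pos: [474.4, -285.5, 56.9]
eef_rot: [[-1.0, -0.002, 0.001], [-0.002, 1.0, -0.0], [-0.001, -0.0, -1.0]]
wrist_force: [-0.2, -0.1, -0.5]
opening: 0.999
grasp_force: 0.0
```

>>> {"op": "arm_command", "data": {"deltas": [[0,0,0,0,0,0,0],[0,0,0,0,0,0,0],[0,0,0,0,0,0,0],[0,0,0,0,0,0,0],[0,0,0,0,0,0,0],[0,0,0,0,0,0,0],[0,0,0,0,0,0,0],[0,0,0,0,0,0,0]], "force": 80}}

```text
t: 7.65
tcp_pos: [474.0, -285.7, 56.8]
eef_rot: [[-1.0, -0.001, 0.001], [-0.001, 1.0, -0.0], [-0.001, -0.0, -1.0]]
wrist_force: [-0.6, 1.0, 5.7]
opening: 0.235
grasp_force: 77.9
```

The grip is good: opening 0.235, about 20 mm. I lift the pin and carry it over the lid hole.

>>> {"op": "arm_command", "data": {"deltas": [[0,0,0,-10,0,0,0],[0,0,0,-20,0,0,0],[0,0,0,-30,0,0,0],[0,0,0,-30,0,0,0],[0,0,0,-10,0,0,0],[0,0,26,0,0,0,0],[0,-1,35,0,0,0,0],[0,-1,35,0,0,0,0],[0,-1,35,0,0,0,0],[0,-1,35,0,0,0,0]]}}

```text
t: 8.65
tcp_pos: [477.1, -118.2, 156.0]
eef_rot: [[-1.0, -0.001, -0.001], [-0.001, 1.0, 0.0], [0.001, 0.0, -1.0]]
wrist_force: [1.2, -0.2, -2.1]
opening: 0.234
grasp_force: 78.4
```

>>> {"op": "arm_command", "data": {"deltas": [[0,-1,35,0,0,0,0],[0,0,35,0,0,0,0],[0,0,35,0,0,0,0],[0,0,25,0,0,0,0],[0,0,0,10,0,0,0],[0,0,0,10,0,0,0],[0,0,0,0,0,0,0],[0,0,0,0,0,0,0]]}}

```text
t: 9.45
tcp_pos: [478.1, 9.0, 135.9]
eef_rot: [[-1.0, 0.001, -0.001], [0.001, 1.0, -0.001], [0.001, -0.001, -1.0]]
wrist_force: [0.7, 0.4, -1.2]
opening: 0.241
grasp_force: 78.5
```

```bash
python3 - <<'E'
from station import arm,eyes
import cv2,numpy as np
o=arm.get_obs(); print(o['tcp_pos'],o['opening'],o['grasp_force'])
f=lambda a:cv2.resize(a,None,fx=4,fy=4,interpolation=cv2.INTER_CUBIC)
s=eyes.snapshot("wrist"); np.savez("w2.npz",**s)
q=eyes.snapshot("side"); np.savez("s2.npz",**q)
cv2.imwrite("pics/mix.png",np.hstack([f(s["color"][170:320,265:365]),f(q["color"][130:280,270:370])]))
E
```

```text
[478.11913866   8.989234   135.86412332] 0.240563792085423 78.45144510269165
```

View pics/mix.png

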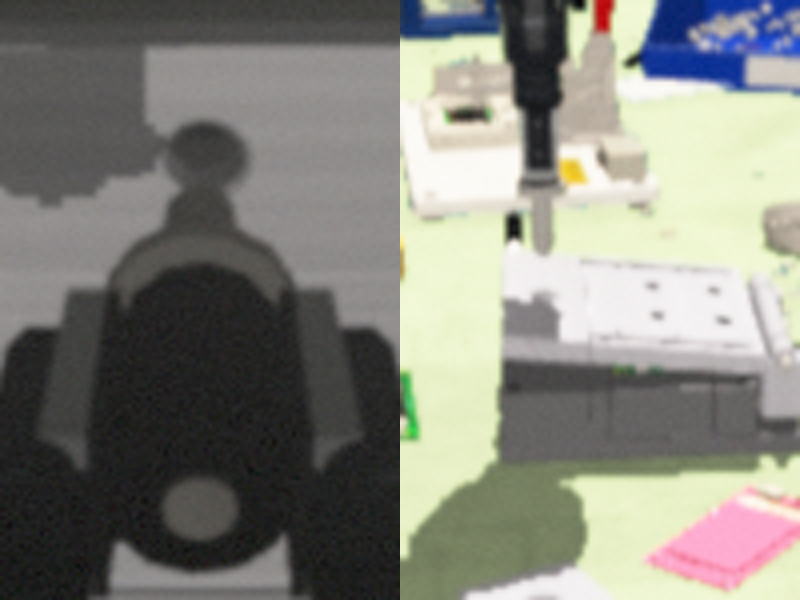

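Left (wrist): the pin is upright with its axis at crop x≈200, its tip at (199,190), and the lid hole at (206,155). Right (side): the shank hangs upright above the lid.

```bash
python3 - <<'E'
import numpy as np, cv2
np.set_printoptions(precision=1,suppress=True)
w=np.load("w2.npz"); K,R,t=w["K"],w["R"],w["t"]
def wp(u,v,z):
    x,y=cv2.fisheye.undistortPoints(np.array([[[u,v]]],float),K,np.zeros(4))[0,0]
    d=R.T@[x,y,1]; o=-R.T@t; return o+d*(z-o[2])/d[2]
W=lambda x,y:((x+.5)/4-.5+265,(y+.5)/4-.5+170)
print("hole",wp(*W(206,155),65.7),"hole L/R",wp(*W(164,155),65.7),wp(*W(248,155),65.7))
zt=136-57+9
print("grip top ctr",wp(*W(200,508),zt+82),"front of collar",wp(*W(200,234),zt+42),"shank front mid",wp(*W(199,190),zt+4))
def pr(X):
    p,_=cv2.fisheye.projectPoints(np.array([[X]],float),cv2.Rodrigues(R)[0],t,K,np.zeros(4)); u,v=p[0,0]; return (u+.5-265)*4-.5,(v+.5-170)*4-.5
for x in (476,478,480): print(x,"collar far edge px",pr([x+14,9,zt+42]),pr([x+14,9,zt+36]),"shank r tip",pr([x,9,zt]),"top far",pr([x+11,9,zt+82]),pr([x-11,9,zt+82]))
E
```

```text
hole [478.2  10.2  65.7] hole L/R [478.2   2.5  65.7] [478.2  18.   65.7]
grip top ctr [479.3   9.2 170. ] front of collar [464.7   9.2 130. ] shank front mid [474.2   9.   92. ]
476 collar far edge px (np.float64(198.95574703971374), np.float64(396.6506051378269)) (np.float64(198.9979050162167), np.float64(374.7537154420804)) shank r tip (np.float64(199.1204522753619), np.float64(190.54732104167294)) top far (np.float64(198.56466025269242), np.float64(561.4366697869718)) (np.float64(198.27843651578905), np.float64(397.9895840569807))
478 collar far edge px (np.float64(198.97218072196665), np.float64(408.5171731407622)) (np.float64(199.01357061303452), np.float64(386.41538294164593)) shank r tip (np.float64(199.133114775615), np.float64(201.57380904186675)) top far (np.float64(198.58898277939716), np.float64(574.7733398651492)) (np.float64(198.30579512177906), np.float64(414.1649919589486))
480 collar far edge px (np.float64(198.98847947805461), np.float64(420.23944607168823)) (np.float64(199.0291139713404), np.float64(397.9430104484377)) shank r tip (np.float64(199.14571322213283), np.float64(212.51699981185357)) top far (np.float64(198.61301158485117), np.float64(587.869928104582)) (np.float64(198.33290334797312), np.float64(430.07083725929806))
```

The pin is at (478.2,9.1) and the hole at (478.3,10.2), so the tool needs +1 mm in y. I lower it step by step.

>>> {"op": "arm_command", "data": {"deltas": [[0,0,1.2,5,0,0,0],[0,0,0,8,0,0,0],[0,0,0,6,0,0,0],[0,0,0,5,0,0,0],[0,0,0,5,0,0,0],[0,0,0,0,0,0,0],[0,0,0,0,0,0,0]]}}

```text
t: 10.25
tcp_pos: [478.4, 11.3, 107.2]
eef_rot: [[-1.0, -0.001, -0.0], [-0.001, 1.0, -0.0], [0.0, -0.0, -1.0]]
wrist_force: [0.2, -1.3, -2.2]
opening: 0.238
grasp_force: 78.2
```

>>> {"op": "arm_command", "data": {"deltas": [[0,0,0,4,0,0,0],[0,0,0,4,0,0,0],[0,0,0,4,0,0,0],[0,0,0,0,0,0,0]]}}

```text
t: 10.65
tcp_pos: [478.2, 11.2, 94.8]
eef_rot: [[-1.0, -0.001, -0.001], [-0.001, 1.0, -0.0], [0.001, -0.0, -1.0]]
wrist_force: [-0.3, -4.0, -1.0]
opening: 0.234
grasp_force: 78.2
```

The tip is at about 47 mm, through the lid hole. The side force of -4 N in y says it is slightly too far in +y, so I move back a little and go on.

>>> {"op": "arm_command", "data": {"deltas": [[0,0,-0.8,0,0,0,0],[0,0,0,3,0,0,0],[0,0,0,3,0,0,0],[0,0,0,3,0,0,0],[0,0,0,3,0,0,0],[0,0,0,0,0,0,0]]}}

```text
t: 11.25
tcp_pos: [478.3, 10.8, 82.8]
eef_rot: [[-1.0, -0.001, -0.001], [-0.001, 1.0, -0.0], [0.001, -0.0, -1.0]]
wrist_force: [-1.0, -1.4, -0.2]
opening: 0.234
grasp_force: 78.2
```

The tip is at about 35 mm with no upward force, so it is in the base hole. I press on with the full grip.

>>> {"op": "arm_command", "data": {"deltas": [[0,0,-0.3,3,0,0,0],[0,0,0,3,0,0,0],[0,0,0,3,0,0,0],[0,0,0,3,0,0,0],[0,0,0,0,0,0,0]], "force": 120}}

```text
t: 11.75
tcp_pos: [478.3, 10.4, 70.9]
eef_rot: [[-1.0, -0.001, -0.001], [-0.001, 1.0, -0.0], [0.001, -0.0, -1.0]]
wrist_force: [-1.5, -1.9, 0.5]
opening: 0.227
grasp_force: 117.2
```

>>> {"op": "arm_command", "data": {"deltas": [[0,0,0,2,0,0,0],[0,0,0,2,0,0,0],[0,0,0,2,0,0,0],[0,0,0,0,0,0,0],[0,0,0,0,0,0,0]]}}

```text
t: 12.25
tcp_pos: [478.2, 10.4, 65.2]
eef_rot: [[-1.0, -0.001, -0.001], [-0.001, 1.0, -0.0], [0.001, -0.0, -1.0]]
wrist_force: [-3.6, -2.6, 2.4]
opening: 0.228
grasp_force: 117.3
```

>>> {"op": "arm_command", "data": {"deltas": [[0,0,0,1,0,0,0],[0,0,0,1,0,0,0],[0,0,0,0,0,0,0],[0,0,0,0,0,0,0]]}}

```text
t: 12.65
tcp_pos: [478.2, 10.4, 63.8]
eef_rot: [[-1.0, -0.001, -0.0], [-0.001, 1.0, 0.0], [0.0, 0.0, -1.0]]
wrist_force: [-7.4, -3.6, 14.1]
opening: 0.225
grasp_force: 118.1
```

The lid is on the hard stop (14 N, TCP 63.8 against 64 expected). I ease the sideways load and press slightly more.

>>> {"op": "arm_command", "data": {"deltas": [[0,0.6,-0.3,0.5,0,0,0],[0,0,0,0,0,0,0],[0,0,0,0,0,0,0],[0,0,0,0,0,0,0],[0,0,0,0,0,0,0]]}}

```text
t: 13.15
tcp_pos: [478.2, 10.4, 63.8]
eef_rot: [[-1.0, -0.001, 0.001], [-0.001, 1.0, 0.001], [-0.001, 0.001, -1.0]]
wrist_force: [-8.0, -1.0, 17.5]
opening: 0.225
grasp_force: 118.2
```

```bash
python3 - <<'E'
from station import arm,eyes
import cv2
q=eyes.snapshot("side")["color"]; o=arm.get_obs(); print(o['t'],o['tcp_pos'],o['wrist_force'],o['grasp_force'])
cv2.imwrite("pics/end.png",cv2.resize(q[150:270,270:390],None,fx=5,fy=5,interpolation=cv2.INTER_CUBIC))
E
```

```text
13.2 [478.15192509  10.39929573  63.73149999] [-7.86523534 -0.38298291 17.98120425] 118.22917699813843
```

View pics/end.png

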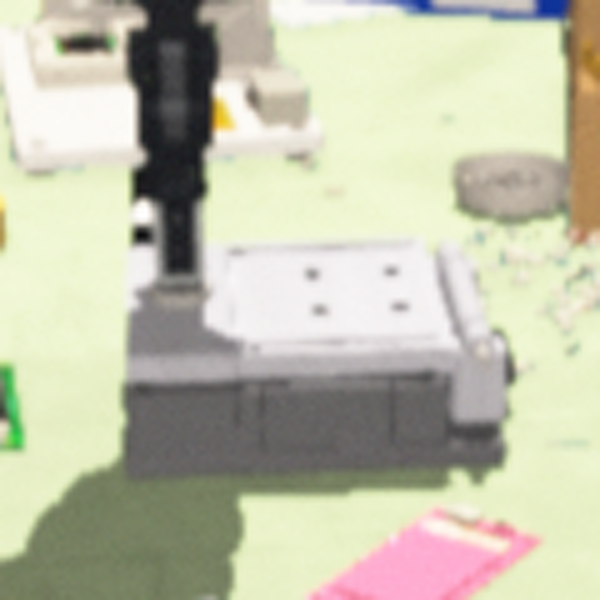

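The lid lies flat on the base (its lower edge runs from (130,378) to (450,375)), and the pin's collar sits on it at (180,292). The press is 18 N, so I hand in.

```bash
python3 -c "
from station import arm
print(arm.finish_job())"
```

```text
the job is handed in; nothing more can be done
None
```

I handed in the job at 13.2 s with the lid flat on its stop, the pin through the lid in the base hole, and the gripper holding it at about 118 N while pressing down with about 18 N; no verdict came back.

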